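# Set and clamp the bar-length gauge

## Robot

A 6-joint arm with a two-finger parallel gripper is mounted at the origin on the work surface. World frame = base frame: x ahead of the robot, y to its left, z up, the work surface at z = 0. Lengths are in m, angles in rad, forces in N, time in s.
With the tool pointing down it reaches from about 0.35 to 0.975 m from the base axis. Payload 4.9 kg.
Tool frame: the origin (TCP) lies on the centre line of the jaws, within the pads' length; the fingertips stand 25 mm ahead of it and the grasp point (between the pads) lies 6 mm ahead of it; z points along the fingers, y is the line along which they close (so a half turn about z gives the same grasp; the last joint's range is limited). The gripper opens to 85 mm and grips with 20 to 120 N. Pads are 22 mm wide; open, the fingers measure 114 mm over their backs; the gripper's body (76 mm by 85 mm) begins 54 mm behind the grasp point. The pads swing forward as they close: fully open they stand 13 mm farther back than shut.
Start: joints at [-1.241, 0.053, 1.613, -0, 1.476, -0.119], TCP at [0.271, -0.563, 0.256] pointing down, gripper open.
Joint ranges: [-3.01, 3.01], [-1.01, 2.22], [0.06, 2.58], [-1.02, 4.17], [0.09, 2.62], [-3.14, 3.14]. Speed limits (rad/s): [2.57, 2.57, 3.14, 3.14, 3.14, 3.14].

## Interface

Orientations are given as a unit quaternion [w, x, y, z].
In Python, from plant import state, grab_frame, get_calibration, job gives the robot as it stands. The module is installed in compiled form; this text tells all that it offers.
- The arm moves only by the tool move_arm, never from a script. Its argument "targets" is a list that holds one entry, the list of rows, each a list of 5 numbers: the opening in per cent of the stroke, from 0 (shut) to 100 (fully open), then the shift along the tool's x, y, z as a fraction of full scale, then the turn about the tool's z as a fraction of full scale. A call has 1 to 5 rows; each row shifts and turns the commanded pose from where the row before left it, along the tool's axes as they then stand; what a row does not reach is not made up. Full scale, the value 1, is 0.6 m for a shift and 6 degrees for a turn. A row lasts 1/12 s, in which the tool goes at most 41.7 mm and 7.16 degrees, less where a joint would pass 70% of its speed; a pose out of reach is approached as far as the arm can. A call with a number of a shift or a turn outside -1 to 1 is refused whole. A call with a gripper value outside its range is refused whole. The fingers move at their own pace and stop on an object; the grip force is fixed at half the most. Time passes only in rows, so rows that do not move let the fingers close. It gives the time, the measured TCP pose, the force, the opening and the grip force at its end, in the units of the state.
- state(): the state, without advancing time (a new reading comes with each control period).
- grab_frame(name): name is "scene" or "side" or "wrist"; returns the picture (384x512x3 uint8, red, green, blue); there is no depth.
- get_calibration(name): a dict with "vertical_fov" (degrees; the focal length in pixels is half the picture's height over the tangent of half this angle, whatever the lens; pixels are square), "cx", "cy" (the principal point, pixels), "R" (3x3) and "t" (3): a world point X has camera coordinates R X + t. Camera axes: x right, y down, z forward; pixel columns grow to the right and rows downward; lengths in m; the calibration is good to about 2 mm. A picture is of the moment at which its call begins: read the wrist's pose just before it. get_calibration takes no time and is no camera call; for the wrist camera it gives the pose at the moment of the call.
- job.job_done(): hands the job in; it is judged then, once.
The state is a dict: "time": time; "joint_pos": joint angles; "joint_vel": joint speeds; "joint_efforts": joint torques, N m; "tool_pos": TCP position; "tool_rot": TCP orientation; "contact_force": force on the tool from outside, world axes, zero at the start; "ft_torque": the same for the moment, N m; "gripper_width": opening from 0.0 (shut) to 1.0 (fully open); "grasp_force": force on a finger pad.
Only numpy, scipy, OpenCV 4.12 (cv2) and the standard library are available. Lean on these libraries where they do the work, as an engineer would, in place of code of your own. Each camera call takes 0.05 s, during which the arm holds its last target. There are 200 camera calls.

## Task

Lift the clear cover of the bar-length gauge open until it rests back on its stop, then push the sliding leg out until its pointer stands at the length mark while its cam lever is still open. Holding the leg at the mark, slide the cam lever fully closed by squeezing it towards the leg's grip plate, and finish while still holding leg and lever squeezed together between the fingers, the pointer at the mark. Leave the other utensils where they are.

Things in the scene. Friction and masses are not known exactly. Their poses are not given: they have to be found in the camera images.
- gauge_centre (a point): Fixed steel box 200 (x) x 240 mm (y), walls 5 mm thick, 75 mm high, clear hinged cover, white cutting board 140 x 180 x 12 mm joined on at its -y end. Point: centre of the inner floor, 5 mm above the table. Axes: x from front wall to hinge, y away from the board, z up; turned up to 0.25 rad. Inside: only the leg, and a ledge 23 mm wide, its top 16 mm above the table, along the front wall.
- cover (a joint): Cover hinge, rad: 0 shut, 1.75 fully open on its stop (leaning back about 10 degrees past upright). The cover (about 0.35 kg) falls shut from below upright and falls back on its stop from beyond; it has no latch.
- cover_hinge (a point): Middle of the cover's hinge axis, on the far rim of the box, 77.5 mm above the table; the axis runs along the gauge's y. The cover's frame: at 0 equal to the gauge's; positive turning is right-handed about its y, so the front edge rises.
- cover_handle (a point): Middle of the cover's round bar handle: 12 mm thick, 110 mm long along the gauge's y, its centre 46 mm ahead of the cover's front edge, 248 mm from the hinge axis and level with it when shut (77.5 mm above the table). Nothing is under it but the table. The bar can turn between the fingers.
- leg (a joint): Travel of the sliding leg, m: 0 pulled right in by its spring, 0.115 fully out; it grows as the leg moves to the gauge's -y, out over the cutting board. The spring pulls it back in with 3 N (in) to 5 N (out).
- leg_grip (a point): Point on the leg, 44 mm above the table, midway across the CLOSED pair of grip plate and cam lever; axes as the gauge's. Grip plate's outer face at x = +16 mm from here; lever's outer face at x = -32 mm open, -16 mm closed: the pair is 48 mm wide open, 32 mm closed. Both stand about 20 to 65 mm above the table, free on the outer sides.
- leg_plate (a point): Middle of the outer (+x) face of the leg's fixed upright steel grip plate, 9 mm thick, 44 mm long (y), on the hinge side. At its -y end a rib stands out to x = +53 mm from leg_grip, its +y face at y = -21 mm from leg_grip: a finger beside the plate, on the rib's +y side, pushes the leg out against its spring.
- lever (a joint): Travel of the cam lever along the gauge's x, m: 0 open, 0.016 fully closed (towards the grip plate). It starts 0 to 2 mm in, needs about 8 N to slide, has no spring and stays where it is left.
- lever_face (a point): Middle of the outer (-x) face of the cam lever: an upright black thumb plate 7 mm thick, 40 mm long (gauge's y), top 65 mm above the table, on the robot's side (-x) of the leg, carried by the leg. It slides towards the grip plate.
- leg_pointer (a point): Tip of the thin dark needle that points from the leg to the front wall (-x), 20 mm above the table, at the same y as leg_grip; it moves with the leg.
- length_mark (a point): The length mark: nose of a small steel rider (18 x 12 x 10 mm) fixed on the ledge inside the front wall beside the needle's path, 20 mm above the table; axes as the gauge's. The pointer is at the mark when both have the same y in the gauge's frame, which is at 40 to 90 mm of leg travel.
- ring_board: steel ring mould, 48 mm across and 40 mm tall, standing on the white cutting board of the gauge; origin at the centre of its underside. Leave it alone.
- ring_left: steel ring mould, 56 mm across and 45 mm tall, standing left of the gauge; origin at the centre of its underside. Leave it alone.
- bowl: steel mixing bowl, 150 mm across and 70 mm tall, front right; origin at the centre of its underside. Leave it alone.
- jar: amber jar with a white cap, 70 mm across and 90 mm tall, front left; origin at the centre of its underside. Leave it alone.
- spatula: spatula 260 mm long lying on the left; origin on its underside. Leave it alone.
- cup: white cup, 76 mm across and 90 mm tall, on the right; origin at the centre of its underside. Leave it alone.
- brush: pastry brush 200 mm long lying front right; origin on its underside. Leave it alone.

How it is judged:
By the outcome, as a careful person would: the job done as asked, in the order asked, and still so for the second after the job is handed in, while the arm keeps its last pose, push and grip.
It also fails if it takes over 54 s, if anything falls off the work surface, if the arm or the gripper's body presses on something with over 40 N, if the wrist force passes 120 N, or if a joint passes its speed limit or range.

## Working session

There is one attempt and no reset: what is moved stays moved. The work goes in short steps, Python scripts to look and compute and a tool call to move; the robot and the scene stay as the last step left them, time stands still between calls to the robot, and variables do not carry over. Pictures are saved under pics/ and viewed, at most 10 in all, crops included, and the job is handed in when it is done.

Besides the shell and the picture viewer there is one more tool, called after ">>>" as name(argument=value, ...) on one line, values as JSON. move_arm: Moves the arm, as the interface text tells. Shift numbers are shares of 0.6 m and turn numbers shares of 6 degrees, none past 1 either way. Its arguments: {"type":"object","properties":{"targets":{"type":"array"}},"required":["targets"]}

```bash
mkdir -p pics; python3 - <<'E'
from plant import state, grab_frame, get_calibration
import cv2
s=state();print(s)
for n in("scene","side","wrist"):
    c=get_calibration(n);print(n,c)
    if n!="wrist":
        f=grab_frame(n);cv2.imwrite(f"pics/{n}0.png",cv2.resize(f[:,:,::-1],(800,600),interpolation=cv2.INTER_CUBIC))
E
```

```text
{'time': 0.0, 'joint_pos': array([-1.24099607e+00,  5.34030856e-02,  1.61430375e+00, -1.78695453e-05,
        1.47599420e+00, -1.19003454e-01]), 'joint_vel': array([-0.00106414,  0.00012831,  0.00061976,  0.00076717,  0.00158956,
        0.00038433]), 'joint_efforts': array([ 3.80016199e-04, -3.93680406e+01, -3.70179570e+01, -1.20095483e-04,
        6.93428257e-03,  1.21029203e-05]), 'tool_pos': array([ 0.27098706, -0.56255986,  0.25502848]), 'tool_rot': array([-1.04740502e-03,  9.74926650e-01,  2.22523966e-01, -1.19748811e-04]), 'contact_force': array([-0.02940514,  0.12503796, -0.19518277]), 'ft_torque': array([ 0.03616671, -0.03541971, -0.00523266]), 'grasp_force': 0.0, 'gripper_width': 0.9985017666962898}
scene {'vertical_fov': 54.2408389573497, 'cx': 255.6297728310486, 'cy': 200.632715511248, 'R': array([[ 0.25975737,  0.96564303, -0.00772352],
       [ 0.58631821, -0.16406424, -0.79329306],
       [-0.76730507,  0.20153528, -0.60879099]]), 't': array([-0.15904274, -0.2199837 ,  1.509008  ])}
side {'vertical_fov': 51.02698972042846, 'cx': 252.5766970096198, 'cy': 192.41615965708914, 'R': array([[-0.90507011, -0.42523756,  0.00459493],
       [-0.29542909,  0.62094205, -0.72605276],
       [ 0.30589172, -0.65848613, -0.68762364]]), 't': array([0.43992955, 0.17802509, 1.33416468])}
wrist {'vertical_fov': 70.1769823181043, 'cx': 249.12497437600896, 'cy': 192.2910875849932, 'R': array([[ 0.43360203, -0.90110194, -0.0021398 ],
       [-0.86881571, -0.41869382,  0.26430048],
       [-0.2390576 , -0.11274213, -0.96443801]]), 't': array([-0.62424075, -0.0347082 ,  0.3780802 ])}
```

View pics/scene0.png

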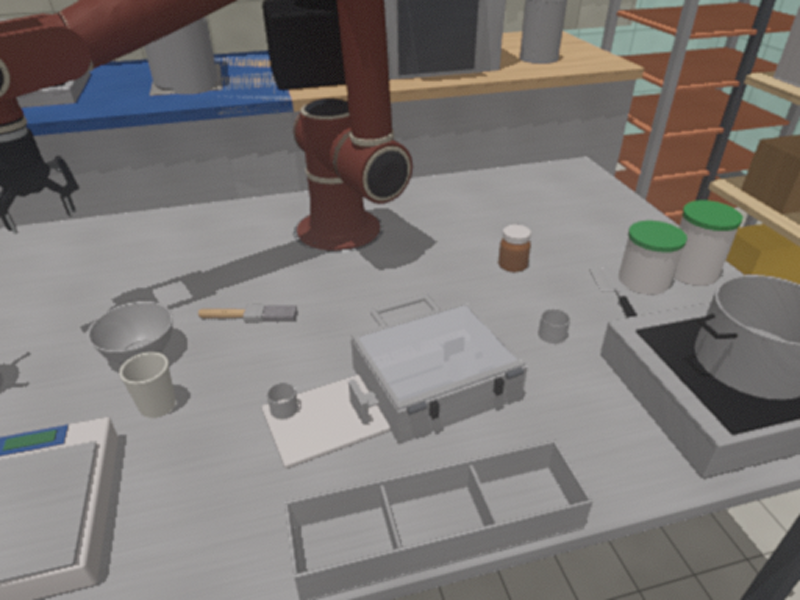

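View pics/side0.png

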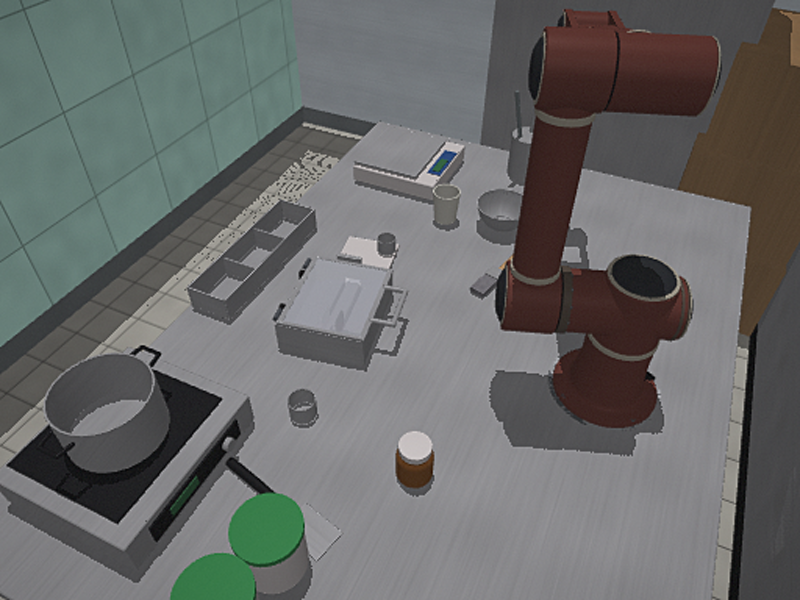

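The scene view shows the box around (440,365) of the 800-wide picture, its handle at (405,310) and the leg tip at (360,395). The side view shows the box at (335,300). I'll enlarge both for the corners.

```bash
python3 - <<'E'
import cv2,numpy as np
from plant import grab_frame
def crop(n,x0,y0,w,h,k):
    f=grab_frame(n)[:,:,::-1][y0:y0+h,x0:x0+w]
    f=cv2.resize(f,None,fx=k,fy=k,interpolation=cv2.INTER_CUBIC)
    for u in range(0,w,10):
        cv2.line(f,(u*k,0),(u*k,8 if (x0+u)%50 else 20),(0,0,255),1)
        if (x0+u)%50==0: cv2.putText(f,str(x0+u),(u*k+2,20),0,.4,(0,0,255))
    for v in range(0,h,10):
        cv2.line(f,(0,v*k),(8 if (y0+v)%50 else 20,v*k),(0,0,255),1)
        if (y0+v)%50==0: cv2.putText(f,str(y0+v),(20,v*k),0,.4,(0,0,255))
    return f
cv2.imwrite("pics/c1.png",crop("scene",160,180,190,125,4))
cv2.imwrite("pics/c2.png",crop("side",170,140,100,100,6))
E
```

```text
(no output)
```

View pics/c1.png

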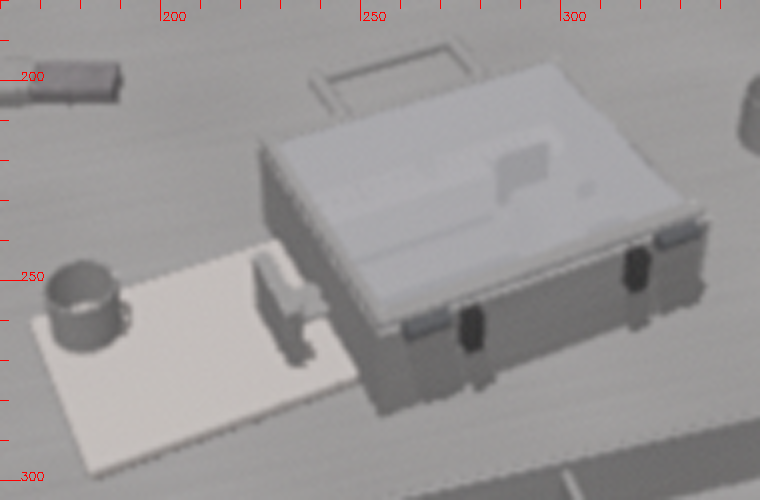

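View pics/c2.png

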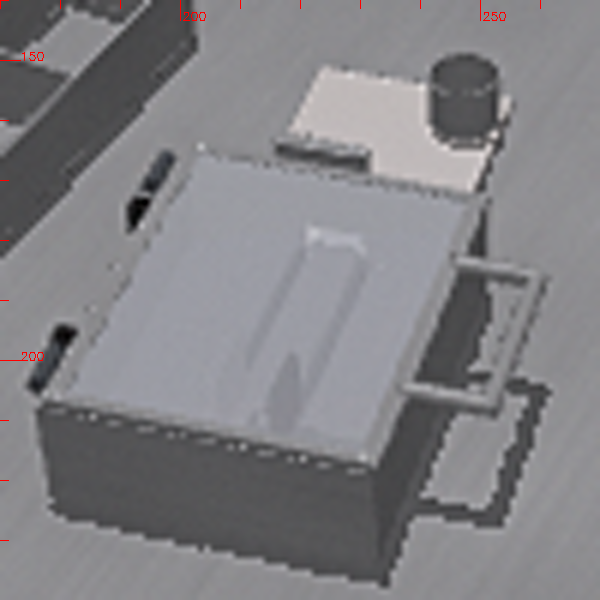

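Scene crop: hinge-side bottom corners at (255,283) and (335,255), handle ends at (239.5,199.5) and (272.5,191). Side crop: +y bottom corners at (234,237) and (179,225), handle ends at (260,187) and (252,207.5).

```bash
cat > h.py <<'E'
import numpy as np, cv2
from plant import state, grab_frame, get_calibration
from scipy.spatial.transform import Rotation as Ro
from scipy.optimize import least_squares
def proj(c,X):
    X=np.atleast_2d(X)@np.array(c["R"]).T+c["t"]
    f=192/np.tan(np.radians(c["vertical_fov"]/2))
    return X[:,:2]/X[:,2:]*f+[c["cx"],c["cy"]]
def unproj(c,u,z):
    f=192/np.tan(np.radians(c["vertical_fov"]/2)); R=np.array(c["R"])
    d=R.T@np.array([(u[0]-c["cx"])/f,(u[1]-c["cy"])/f,1]); o=-R.T@c["t"]
    return o+d*(z-o[2])/d[2]
def g2w(p,P):
    P=np.atleast_2d(np.array(P,float)); c,s=np.cos(p[2]),np.sin(p[2])
    return np.c_[p[0]+c*P[:,0]-s*P[:,1],p[1]+s*P[:,0]+c*P[:,1],P[:,2]]
def crop(n,x0,y0,w,h,k,f=None):
    f=(grab_frame(n) if f is None else f)[:,:,::-1][y0:y0+h,x0:x0+w]
    f=cv2.resize(f,None,fx=k,fy=k,interpolation=cv2.INTER_CUBIC)
    for u in range(0,w,10):
        cv2.line(f,(int(u*k),0),(int(u*k),8 if (x0+u)%50 else 20),(0,0,255),1)
        if (x0+u)%50==0: cv2.putText(f,str(x0+u),(int(u*k)+2,20),0,.4,(0,0,255))
    for v in range(0,h,10):
        cv2.line(f,(0,int(v*k)),(8 if (y0+v)%50 else 20,int(v*k)),(0,0,255),1)
        if (y0+v)%50==0: cv2.putText(f,str(y0+v),(20,int(v*k)),0,.4,(0,0,255))
    return f
def tcp():
    s=state(); q=s["tool_rot"]; return s, Ro.from_quat([q[1],q[2],q[3],q[0]]).as_matrix()
E
python3 - <<'E'
from h import *
hx=.1-.248
obs=[("scene",(255,283.3),(.1,-.12,0)),("scene",(335,255),(.1,.12,0)),("scene",(239.5,199.5),(hx,-.055,.0775)),("scene",(272.5,191.3),(hx,.055,.0775)),
("side",(260,186.7),(hx,-.055,.0775)),("side",(251.7,207.5),(hx,.055,.0775)),("side",(234.2,237),(-.1,.12,0)),("side",(178.7,225.3),(.1,.12,0)),("side",(232.5,217),(-.1,.12,.0775)),("side",(177,207.5),(.1,.12,.0775))]
C={n:get_calibration(n) for n in("scene","side")}
r=least_squares(lambda p:np.concatenate([proj(C[n],g2w(p,g))[0]-u for n,u,g in obs]),[.7,0,0],loss="soft_l1")
p=r.x;print(p);print(np.array([proj(C[n],g2w(p,g))[0]-u for n,u,g in obs]).round(1))
np.save("p.npy",p)
print("handle",g2w(p,[hx,0,.0775]),"hinge",g2w(p,[.1,0,.0775]))
for u in((183.3,298.7),(168.3,260)): print(unproj(C["scene"],u,.012), )
s,R=tcp();print(R.round(3))
E
```

```text
[0.60016604 0.07042729 0.18601455]
[[ 0.7 -0.9]
 [-0.8 -2.6]
 [-0.7 -1.3]
 [-0.6 -2.7]
 [-0.6 -0.6]
 [-0.1 -0. ]
 [-1.2 -2.9]
 [-0.6 -2.3]
 [-0.1  1.6]
 [-1.7 -0.1]]
handle [[0.45471916 0.04305563 0.0775    ]] hinge [[0.69844095 0.08892166 0.0775    ]]
[ 0.73249279 -0.21147998  0.012     ]
[ 0.59489608 -0.23591975  0.012     ]
[[ 0.901  0.434 -0.   ]
 [ 0.434 -0.901  0.001]
 [ 0.    -0.001 -1.   ]]
```

```bash
cat >> h.py <<'E'
def plan(wps,grip,cur=None,step=.036):
    """waypoints (x,y,z,yaw of tool y or None); prints rows from measured pose (or cur)"""
    s,R=tcp(); p=np.array(s["tool_pos"]) if cur is None else np.array(cur[:3])
    yaw=np.arctan2(R[1,1],R[0,1]) if cur is None else cur[3]
    rows=[]
    for w in wps:
        t=np.array(w[:3]); ty=yaw if w[3] is None else w[3]
        n=max(1,int(np.ceil(max(np.linalg.norm(t-p)/step,abs(ty-yaw)/np.radians(5.9)))))
        for i in range(n):
            d=(t-p)/(n-i); y=np.array([np.cos(yaw),np.sin(yaw),0]); z=np.array([0,0,-1.]); A=np.c_[np.cross(y,z),y,z]
            f=(A.T@d/.6).round(3); k=round(-np.degrees(ty-yaw)/(n-i)/6,2)
            rows.append([grip,*(f+0.).tolist(),k+0.]); p=p+A@f*.6; yaw-=np.radians(6*k)
    for i in range(0,len(rows),5): print("[["+",".join("["+",".join("%g"%v for v in r)+"]" for r in rows[i:i+5])+"]]")
    print("end",p.round(4),round(float(yaw),4)); return p,yaw
E
python3 - <<'E'
from h import *
p=np.load("p.npy")
plan([(.44,.040,.2,p[2])],41)
E
```

```text
[[[41,0.038,-0.043,0.005,-0.69],[41,0.041,-0.041,0.005,-0.69],[41,0.044,-0.038,0.005,-0.69],[41,0.047,-0.034,0.005,-0.69],[41,0.049,-0.031,0.005,-0.7]]]
[[[41,0.051,-0.027,0.005,-0.69],[41,0.053,-0.023,0.005,-0.7],[41,0.055,-0.019,0.005,-0.69],[41,0.056,-0.015,0.005,-0.7],[41,0.057,-0.011,0.005,-0.69]]]
[[[41,0.058,-0.007,0.005,-0.7],[41,0.058,-0.003,0.005,-0.69],[41,0.058,0.001,0.005,-0.7],[41,0.058,0.005,0.006,-0.69],[41,0.057,0.01,0.005,-0.7]]]
[[[41,0.056,0.014,0.006,-0.69],[41,0.055,0.018,0.005,-0.7],[41,0.054,0.021,0.006,-0.69]]]
end [0.4397 0.0401 0.1997] 0.1859
```

>>> move_arm(targets=[[[41,0.038,-0.043,0.005,-0.69],[41,0.041,-0.041,0.005,-0.69],[41,0.044,-0.038,0.005,-0.69],[41,0.047,-0.034,0.005,-0.69],[41,0.049,-0.031,0.005,-0.7]]])

```text
time: 0.62
tool_pos: [0.3176, -0.3941, 0.2408]
tool_rot: [-0.0, 0.918, 0.396, 0.0]
contact_force: [0.2, 0.4, -0.7]
gripper_width: 0.408
grasp_force: 0.0
```

>>> move_arm(targets=[[[41,0.051,-0.027,0.005,-0.69],[41,0.053,-0.023,0.005,-0.7],[41,0.055,-0.019,0.005,-0.69],[41,0.056,-0.015,0.005,-0.7],[41,0.057,-0.011,0.005,-0.69]]])

```text
time: 1.03
tool_pos: [0.3653, -0.2269, 0.2261]
tool_rot: [0.0, 0.832, 0.555, 0.0]
contact_force: [0.5, -0.3, 0.4]
gripper_width: 0.41
grasp_force: 0.0
```

>>> move_arm(targets=[[[41,0.058,-0.007,0.005,-0.7],[41,0.058,-0.003,0.005,-0.69],[41,0.058,0.001,0.005,-0.7],[41,0.058,0.005,0.006,-0.69],[41,0.057,0.01,0.005,-0.7]]])

```text
time: 1.45
tool_pos: [0.412, -0.0588, 0.2105]
tool_rot: [0.0, 0.717, 0.697, 0.0]
contact_force: [-0.5, 0.1, 0.3]
gripper_width: 0.414
grasp_force: 0.0
```

>>> move_arm(targets=[[[41,0.056,0.014,0.006,-0.69],[41,0.055,0.018,0.005,-0.7],[41,0.054,0.021,0.006,-0.69],[41,0,0,0,0],[41,0,0,0,0]]])

```text
time: 1.87
tool_pos: [0.4395, 0.0412, 0.2]
tool_rot: [-0.0, 0.637, 0.771, -0.0]
contact_force: [-0.6, -0.2, -0.3]
gripper_width: 0.414
grasp_force: 0.0
```

```bash
python3 - <<'E'
from h import *
s,R=tcp();print(s["tool_pos"],np.arctan2(R[1,1],R[0,1]),s["joint_pos"].round(2),s["time"])
c=get_calibration("wrist");f=grab_frame("wrist");np.save("w1.npy",f);print(c)
cv2.imwrite("pics/w1.png",crop("wrist",0,0,512,384,1.5625,f))
p=np.load("p.npy")
for n,g in dict(h0=(-.148,-.055,.0775),h1=(-.148,.055,.0775),cornerL=(-.1,.12,.0775),cR=(-.1,-.12,.0775)).items(): print(n,proj(c,g2w(p,g)).round(1))
E
```

```text
[0.43954967 0.04123921 0.20002983] 0.1896089650559757 [-0.08 -0.37  2.08 -0.    1.43 -0.26] 1.8667
{'vertical_fov': 70.1769823181043, 'cx': 249.12497437600896, 'cy': 192.2910875849932, 'R': array([[ 0.98213897,  0.18814374, -0.00222926],
       [ 0.18207116, -0.94731681,  0.2635165 ],
       [ 0.04746716, -0.25921571, -0.96465231]]), 't': array([-0.43856581, -0.06074384,  0.3133648 ])}
h0 [[265.5 249.1]]
h1 [[267.9 132.4]]
cornerL [[330.   49.1]]
cR [[311.  306.9]]
```

View pics/w1.png

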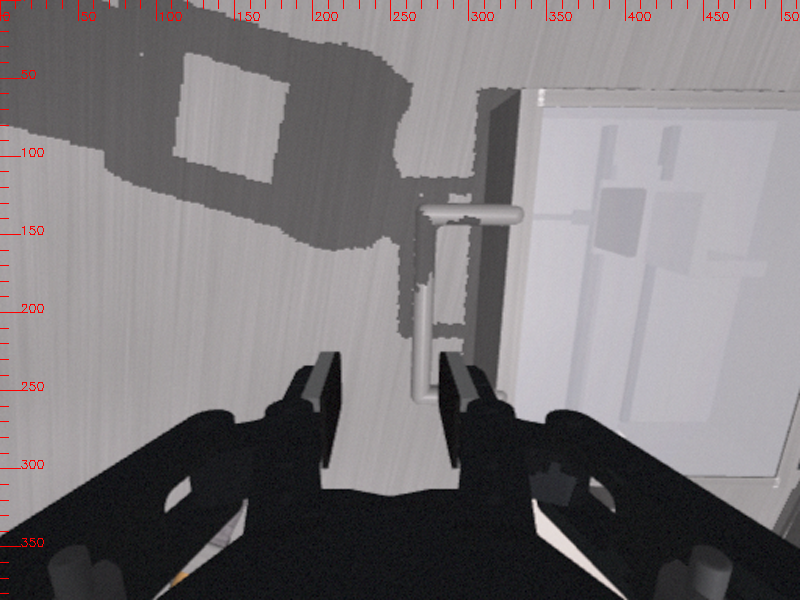

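The wrist view shows the bar's ends at (270.7,254) and (270.7,136), and the cover's front corner at (345,57). The needle, lever and plate can be seen through the cover.

```bash
python3 - <<'E'
from h import *
c=get_calibration("wrist");k=1/1.5625
U=lambda x,y,z:unproj(c,(x*k,y*k),z)
a=U(423,398,.0775);b=U(423,213,.0775);print("bar",a,b,np.linalg.norm(a-b),"yaw",np.arctan2(-(b-a)[0],(b-a)[1]))
A=U(538,90,.079);B=U(514,475,.079);print("edge",A,B,np.linalg.norm(A-B),np.arctan2(-(A-B)[0],(A-B)[1]))
m=(a+b)/2;print("mid",m)
# feature guess: needle tip, lever top outer edge, plate top, rib
yaw=.186
def G(P): # gauge coords relative to bar mid + offset -> gauge frame
    d=P[:2]-m[:2];cc,s=np.cos(yaw),np.sin(yaw);return np.array([cc*d[0]+s*d[1]-.148,-s*d[0]+cc*d[1]])
for n,x,y,z in(("edgeA",538,90,.079),("edgeB",514,475,.079),("needle root",585,217,.02),("lever top +y",603,187,.065),("lever top -y",597,250,.065),("lever tR",646,188,.065),("plate top",655,190,.065),("plate",700,195,.065),("rib",765,268,.065)):print(n,G(U(x,y,z)).round(4))
E
python3 - <<'E'
import sys;sys.path.insert(0,".")
from h import *
f=np.load("w1.npy")[60:300,300:512]
f=cv2.createCLAHE(3,(4,4)).apply(cv2.cvtColor(f,cv2.COLOR_RGB2GRAY))
g=np.dstack([f]*3); F=np.zeros((384,512,3),np.uint8);F[60:300,300:512]=g
cv2.imwrite("pics/w1c.png",crop("",340,60,172,150,4,F))
E
```

```text
bar [ 0.47111162 -0.01725735  0.0775    ] [0.44782491 0.09319681 0.0775    ] 0.11288219915448552 yaw 0.2077840465372727
edge [0.49260155 0.16444206 0.079     ] [ 0.54051484 -0.05970872  0.079     ] 0.22921443023906807 0.2105856198663335
mid [0.45946826 0.03796973 0.0775    ]
edgeA [-0.092   0.1182]
edgeB [-0.0864 -0.111 ]
needle root [-0.0339  0.0501]
lever top +y [-0.0458  0.0703]
lever top -y [-0.0446  0.0342]
lever tR [-0.0212  0.0698]
plate top [-0.0159  0.0687]
plate [0.0103 0.0659]
rib [0.0574 0.0235]
```

View pics/w1c.png

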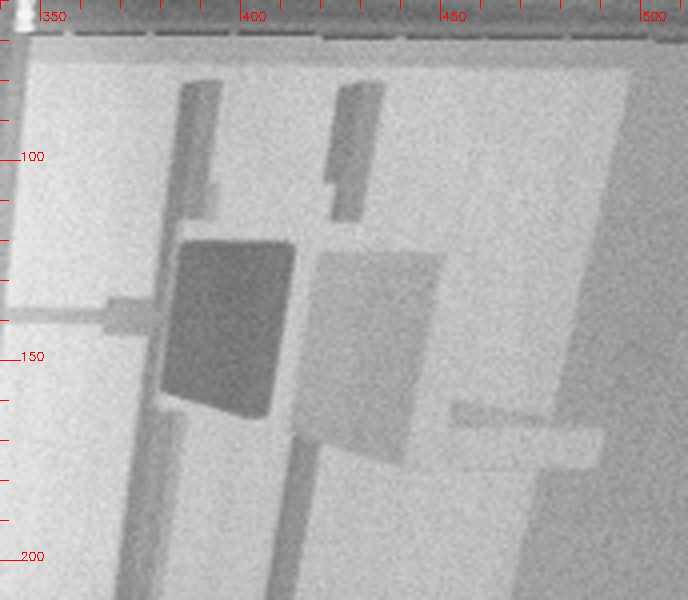

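The enlarged crop through the cover shows the lever face at about (380–413,120–165), the plate at about (415–450,123–175), the rib at about (452–490,160–177) and the needle at row 138. Next, grasp the bar.

```bash
python3 - <<'E'
from h import *
np.save("p.npy",[.6035,.069,.206])
cur=plan([(.4595,.038,.17,.206),(.4595,.038,.0835,.206)],41)
E
```

```text
[[[41,-0.005,0.016,0.025,-0.09],[41,-0.005,0.016,0.025,-0.09],[41,0,0,0.048,0],[41,0,0,0.048,0],[41,0,0,0.049,0]]]
end [0.4596 0.0379 0.0832] 0.2061
```

>>> move_arm(targets=[[[41,-0.005,0.016,0.025,-0.09],[41,-0.005,0.016,0.025,-0.09],[41,0,0,0.048,0],[41,0,0,0.048,0],[41,0,0,0.049,0]]])

```text
time: 2.33
tool_pos: [0.4603, 0.0358, 0.0831]
tool_rot: [0.001, 0.632, 0.775, 0.0]
contact_force: [-0.0, 0.2, -0.5]
gripper_width: 0.409
grasp_force: 0.0
```

>>> move_arm(targets=[[[41,0,0,0,0],[0,0,0,0,0],[0,0,0,0,0],[0,0,0,0,0],[0,0,0,0,0]]])

```text
time: 2.75
tool_pos: [0.4601, 0.0365, 0.0851]
tool_rot: [0.001, 0.632, 0.775, -0.001]
contact_force: [-4.7, -4.3, 0.0]
gripper_width: 0.12
grasp_force: 58.4
```

>>> move_arm(targets=[[[0,0,0,0,0],[0,0,0,0,0],[0,0,0,0,0]]])

```text
time: 3.0
tool_pos: [0.46, 0.0365, 0.0851]
tool_rot: [0.001, 0.631, 0.775, -0.001]
contact_force: [-4.7, -3.9, -0.6]
gripper_width: 0.118
grasp_force: 58.5
```

```bash
python3 - <<'E'
import numpy as np
th=np.r_[0,.05,np.arange(.15,1.46,.1),1.5,1.55,1.6,1.65,1.69,1.72]
y=(.248/.6*(1-np.cos(th)));z=-.248/.6*np.sin(th)
Y=np.diff(y.round(3));Z=np.diff(z.round(3))
r=[[0,0,round(a,3),round(b,3),0] for a,b in zip(Y,Z)]
for i in range(0,len(r),5):print(r[i:i+5])
E
```

```text
[[0, 0, np.float64(0.001), np.float64(-0.021), 0], [0, 0, np.float64(0.004), np.float64(-0.041), 0], [0, 0, np.float64(0.008), np.float64(-0.04), 0], [0, 0, np.float64(0.012), np.float64(-0.04), 0], [0, 0, np.float64(0.016), np.float64(-0.038), 0]]
[[0, 0, np.float64(0.02), np.float64(-0.036), 0], [0, 0, np.float64(0.023), np.float64(-0.034), 0], [0, 0, np.float64(0.027), np.float64(-0.032), 0], [0, 0, np.float64(0.03), np.float64(-0.029), 0], [0, 0, np.float64(0.032), np.float64(-0.025), 0]]
[[0, 0, np.float64(0.035), np.float64(-0.023), 0], [0, 0, np.float64(0.036), np.float64(-0.018), 0], [0, 0, np.float64(0.039), np.float64(-0.015), 0], [0, 0, np.float64(0.04), np.float64(-0.011), 0], [0, 0, np.float64(0.041), np.float64(-0.007), 0]]
[[0, 0, np.float64(0.02), np.float64(-0.002), 0], [0, 0, np.float64(0.021), np.float64(-0.001), 0], [0, 0, np.float64(0.02), np.float64(0.0), 0], [0, 0, np.float64(0.021), np.float64(0.001), 0], [0, 0, np.float64(0.016), np.float64(0.002), 0]]
[[0, 0, np.float64(0.013), np.float64(0.001), 0]]
```

>>> move_arm(targets=[[[0,0,0.001,-0.021,0],[0,0,0.004,-0.041,0],[0,0,0.008,-0.04,0],[0,0,0.012,-0.04,0],[0,0,0.016,-0.038,0]]])

```text
time: 3.42
tool_pos: [0.4851, 0.0411, 0.1949]
tool_rot: [0.003, 0.632, 0.775, 0.0]
contact_force: [7.8, -5.1, -6.3]
gripper_width: 0.117
grasp_force: 58.2
```

>>> move_arm(targets=[[[0,0,0.02,-0.036,0],[0,0,0.023,-0.034,0],[0,0,0.027,-0.032,0],[0,0,0.03,-0.029,0],[0,0,0.032,-0.025,0]]])

```text
time: 3.83
tool_pos: [0.5626, 0.0552, 0.2896]
tool_rot: [0.004, 0.632, 0.775, -0.002]
contact_force: [-4.7, -12.5, 3.6]
gripper_width: 0.116
grasp_force: 58.7
```

>>> move_arm(targets=[[[0,-0.002,0.035,-0.023,0],[0,-0.002,0.036,-0.018,0],[0,-0.001,0.039,-0.015,0],[0,0,0.04,-0.011,0],[0,0,0.041,-0.007,0]]])

```text
time: 4.25
tool_pos: [0.6764, 0.0759, 0.3361]
tool_rot: [0.005, 0.632, 0.775, 0.0]
contact_force: [0.4, -10.7, 6.6]
gripper_width: 0.111
grasp_force: 62.7
```

>>> move_arm(targets=[[[0,-0.001,0.02,-0.002,0],[0,-0.001,0.021,-0.001,0],[0,-0.001,0.02,0,0],[0,0,0.021,0.001,0],[0,0,0.016,0.002,0]]])

```text
time: 4.67
tool_pos: [0.7344, 0.0859, 0.3356]
tool_rot: [0.005, 0.632, 0.775, 0.001]
contact_force: [-0.0, -9.2, 5.5]
gripper_width: 0.106
grasp_force: 62.0
```

>>> move_arm(targets=[[[0,0,0.013,0.001,0],[0,0,0,0,0],[0,0,0,0,0]]])

```text
time: 4.92
tool_pos: [0.7422, 0.0875, 0.335]
tool_rot: [0.006, 0.632, 0.775, 0.001]
contact_force: [1.9, -8.1, 4.3]
gripper_width: 0.108
grasp_force: 61.1
```

>>> move_arm(targets=[[[45,0,0,0,0],[45,0,0,0,0],[45,0,0,0,0],[45,0,0,0,0],[45,0,0.01,-0.02,0]]])

```text
time: 5.33
tool_pos: [0.7443, 0.0923, 0.3381]
tool_rot: [-0.002, 0.631, 0.776, -0.002]
contact_force: [-0.4, 0.2, -1.0]
gripper_width: 0.449
grasp_force: 0.0
```

>>> move_arm(targets=[[[45,0,0,-0.04,0],[45,0,0,-0.06,0],[90,0,-0.06,-0.03,0],[90,0,-0.06,0,0],[90,0,-0.06,0,0]]])

```text
time: 5.75
tool_pos: [0.6395, 0.0703, 0.4209]
tool_rot: [0.001, 0.631, 0.776, 0.001]
contact_force: [0.0, -0.9, 0.3]
gripper_width: 0.855
grasp_force: 0.0
```

>>> move_arm(targets=[[[90,0,-0.06,0,0],[90,0,-0.06,0.03,0],[90,0,-0.06,0.06,0],[90,0,0,0,0],[90,0,0,0,0]]])

```text
time: 6.17
tool_pos: [0.5375, 0.0497, 0.3664]
tool_rot: [-0.003, 0.631, 0.776, -0.002]
contact_force: [0.5, -0.1, 1.0]
gripper_width: 0.899
grasp_force: 0.0
```

```bash
python3 - <<'E'
from h import *
s,R=tcp();print(s["tool_pos"],np.arctan2(R[1,1],R[0,1]),s["time"])
c=get_calibration("wrist");f=grab_frame("wrist");np.savez("w2.npz",f=f,**c)
cv2.imwrite("pics/w2.png",crop("wrist",0,0,512,384,1.5625,f))
E
```

```text
[0.53747788 0.04966694 0.36644204] 0.2049415487119476 6.1667
```

View pics/w2.png

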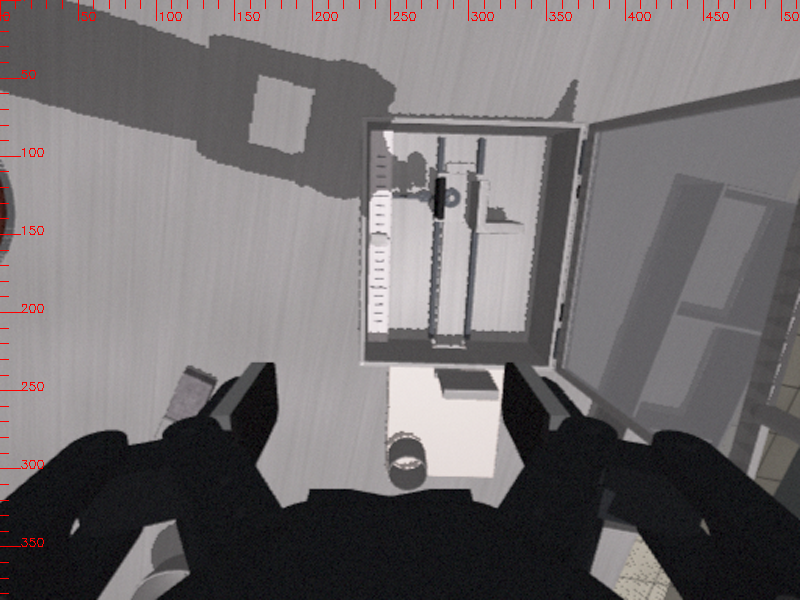

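The cover stands open on the right, with the box rim at pic (362–585,118–365). The rider is at about (380,238), the lever at (440,198), the plate at (480,205) and the rib at (505,227). I need one closer crop.

```bash
python3 - <<'E'
from h import *
f=np.load("w2.npz")["f"]
cv2.imwrite("pics/w2c.png",crop("",225,70,155,115,5,f))
E
```

```text
(no output)
```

View pics/w2c.png

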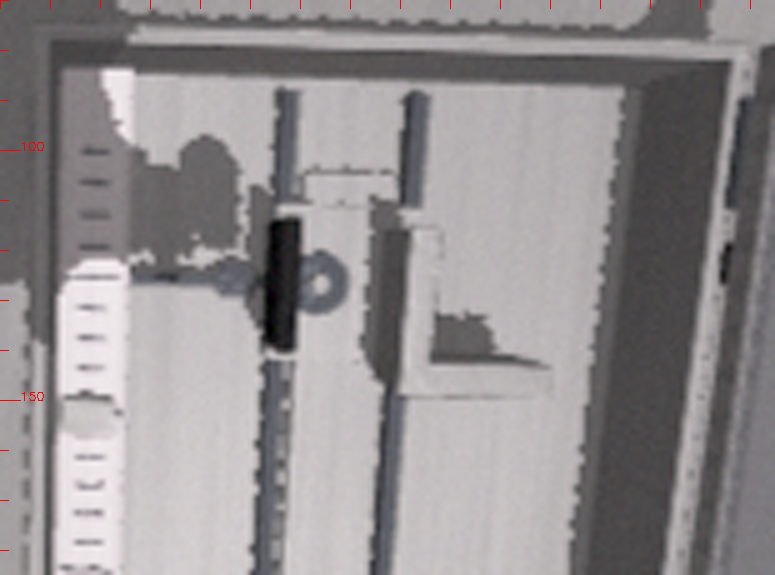

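Crop: the needle lies at image row 125 with its tip at about (251,125). The rider's nose is at about (249,153.5), the lever's top at (278–285,113–140), and the rib's +y face at row ~141–143. Fitting the gauge pose from the rim.

```bash
python3 - <<'E'
from h import *
d=np.load("w2.npz");c={k:d[k] for k in d.files if k!="f"}
k=1/1.5625
obs=[((234.6,78),(-.1,.12,.075)),((375,80),(.1,.12,.075)),((362*k,364*k),(-.1,-.12,.075)),((556*k,364*k),(.1,-.12,.075)),
((225+60/5,70+70/5),(-.095,.115,.016)),((225+625/5,70+85/5),(.095,.115,.005)),((525*k,331*k),(.095,-.115,.005)),((498*k,477*k),(.07,-.30,.012))]
def res(p,o=obs): return np.concatenate([proj(c,g2w(p,g)+[0,0,p[3] if len(p)>3 else 0])[0]-u for u,g in o])
for o in(obs[:4],obs):
  r=least_squares(lambda p:res(p,o),[.6,.07,.2],loss="soft_l1");print(r.x,r.fun.reshape(-1,2).round(1).tolist())
p=r.x;np.save("p.npy",p)
def G(x,y,z):
    P=unproj(c,(x,y),z);dd=P[:2]-p[:2];cc,s=np.cos(p[2]),np.sin(p[2]);return np.array([cc*dd[0]+s*dd[1],-s*dd[0]+cc*dd[1]]).round(4)
C=lambda x,y,z:G(225+x/5,70+y/5,z)
for n,a in dict(tip=(130,277,.02),needleR=(215,275,.02),nose=(122,417,.02),ridertop=(62,400,.026),riderbot=(62,438,.026),riderR=(122,400,.026),levTL=(270,217,.065),levTR=(300,217,.065),levBL=(265,350,.065),levBR=(297,350,.065),plTL=(413,228,.065),plTR=(440,228,.065),ribc=(432,364,.065),ribR=(550,366,.065),ribBR=(550,396,.065),plBL=(402,393,.065)).items():print(n,C(*a))
E
```

```text
[0.60759407 0.06422987 0.18558068] [[-2.1, -1.4], [1.5, -0.6], [0.4, 2.9], [-0.3, 5.5]]
[0.60569031 0.06640126 0.1913878 ] [[-3.6, -2.9], [0.2, -3.0], [-0.1, 1.8], [-0.5, 3.8], [-0.2, 0.1], [3.1, -0.5], [3.1, 6.6], [-0.1, 0.7]]
tip [-0.0712  0.0511]
needleR [-0.0432  0.0522]
nose [-0.0732  0.005 ]
ridertop [-0.0933  0.0112]
riderbot [-0.0932 -0.0015]
riderR [-0.0733  0.0114]
levTL [-0.0302  0.0699]
levTR [-0.0214  0.0701]
levBL [-0.0301  0.0314]
levBR [-0.0205  0.0315]
plTL [0.012  0.0674]
plTR [0.02   0.0675]
ribc [0.0205 0.0279]
ribR [0.0561 0.0278]
ribBR [0.0569 0.0188]
plBL [0.012  0.0191]
```

```bash
python3 - <<'E'
from h import *
p=np.load("p.npy");t=g2w(p,[-.002,.0535,0])[0];print(t)
plan([(t[0],t[1],.2,.19),(t[0],t[1],.105,.19)],90)
E
```

```text
[0.59354998 0.11854397 0.        ]
[[[90,0.016,0.018,0.047,0.02],[90,0.016,0.019,0.047,0.02],[90,0.016,0.018,0.048,0.03],[90,0.016,0.018,0.047,0.02],[90,0.015,0.019,0.048,0.03]]]
[[[90,0.016,0.018,0.047,0.02],[90,0,0,0.053,0],[90,0,0,0.053,0],[90,0,0,0.053,0]]]
end [0.5933 0.1186 0.1047] 0.1904
```

>>> move_arm(targets=[[[90,0.016,0.018,0.047,0.02],[90,0.016,0.019,0.047,0.02],[90,0.016,0.018,0.048,0.03],[90,0.016,0.018,0.047,0.02],[90,0.015,0.019,0.048,0.03]]])

```text
time: 6.63
tool_pos: [0.5892, 0.108, 0.232]
tool_rot: [0.003, 0.636, 0.772, 0.003]
contact_force: [-0.1, -0.3, 0.6]
gripper_width: 0.902
grasp_force: 0.0
```

>>> move_arm(targets=[[[90,0.016,0.018,0.047,0.02],[90,0,0,0.053,0],[90,0,0,0.053,0],[90,0,0,0.053,0],[90,0,0,0,0]]])

```text
time: 7.05
tool_pos: [0.5931, 0.1187, 0.1007]
tool_rot: [-0.003, 0.637, 0.771, -0.003]
contact_force: [-3.4, 0.2, -1.3]
gripper_width: 0.897
grasp_force: 0.0
```

```bash
python3 - <<'E'
from h import *
s,R=tcp();print(s["tool_pos"],np.arctan2(R[1,1],R[0,1]),s["time"])
c=get_calibration("wrist");f=grab_frame("wrist");np.savez("w3.npz",f=f,**c)
cv2.imwrite("pics/w3.png",crop("wrist",0,0,512,384,1.5625,f))
p=np.load("p.npy")
for n,g in dict(levL=(-.03,.0705,.065),levB=(-.03,.031,.065),plTR=(.018,.0675,.065),ribc=(.0195,.029,.065)).items():print(n,(proj(c,g2w(p,g))*1.5625).round(0))
E
```

```text
[0.59305966 0.11866768 0.10066993] 0.19074998523118541 7.05
levL [[318. 320.]]
levB [[323. 414.]]
plTR [[445. 328.]]
ribc [[446. 419.]]
```

View pics/w3.png

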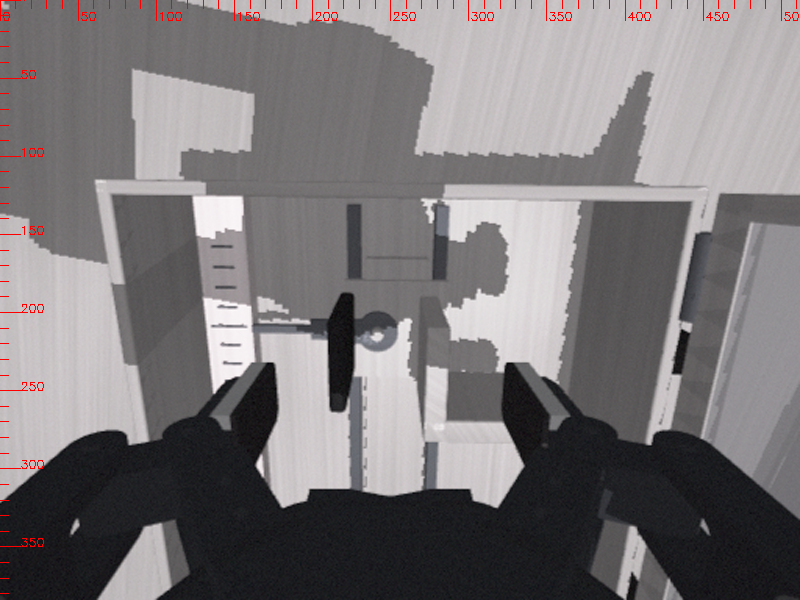

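The wrist view shows the lever's top centred at about x 335 and the plate/rib corner at (447,420) as predicted. The pads at 275 and 503 straddle both, and the right pad is on the rib's +y side. Descend and start pushing along tool -x.

>>> move_arm(targets=[[[90,0,0,0.03,0],[90,0,0,0.03,0],[90,0,0,0.027,0],[90,0,0,0,0],[90,0,0,0,0]]])

```text
time: 7.52
tool_pos: [0.5966, 0.1186, 0.0563]
tool_rot: [0.001, 0.637, 0.771, 0.001]
contact_force: [-0.7, -0.1, 0.8]
gripper_width: 0.901
grasp_force: 0.0
```

>>> move_arm(targets=[[[90,-0.008,0,0,0],[90,0,0,0,0]]])

```text
time: 7.68
tool_pos: [0.5975, 0.1132, 0.0566]
tool_rot: [0.002, 0.637, 0.771, 0.002]
contact_force: [0.2, 0.1, 0.3]
gripper_width: 0.896
grasp_force: 0.0
```

>>> move_arm(targets=[[[90,-0.008,0,0,0],[90,0,0,0,0]]])

```text
time: 7.85
tool_pos: [0.5969, 0.1082, 0.0549]
tool_rot: [0.001, 0.637, 0.771, 0.001]
contact_force: [-0.3, -0.3, -0.5]
gripper_width: 0.903
grasp_force: 0.0
```

>>> move_arm(targets=[[[90,-0.004,0,0,0],[90,0,0,0,0]]])

```text
time: 8.02
tool_pos: [0.5965, 0.1061, 0.0538]
tool_rot: [0.0, 0.637, 0.771, 0.0]
contact_force: [-0.2, 0.2, -0.4]
gripper_width: 0.901
grasp_force: 0.0
```

>>> move_arm(targets=[[[90,-0.004,0,0,0],[90,0,0,0,0]]])

```text
time: 8.18
tool_pos: [0.5968, 0.1044, 0.0537]
tool_rot: [-0.0, 0.637, 0.771, 0.0]
contact_force: [-0.9, 1.8, 2.8]
gripper_width: 0.898
grasp_force: 1.2
```

>>> move_arm(targets=[[[90,-0.004,0,0,0],[90,0,0,0,0]]])

```text
time: 8.35
tool_pos: [0.5973, 0.102, 0.0537]
tool_rot: [-0.0, 0.637, 0.771, 0.0]
contact_force: [-1.7, 3.8, 2.7]
gripper_width: 0.901
grasp_force: 1.6
```

>>> move_arm(targets=[[[90,-0.012,0,0,0],[90,-0.012,0,0,0],[90,-0.012,0,0,0],[90,-0.012,0,0,0],[90,-0.012,0,0,0]]])

```text
time: 8.77
tool_pos: [0.6038, 0.0666, 0.0535]
tool_rot: [-0.001, 0.637, 0.771, 0.0]
contact_force: [-2.7, 4.1, 3.3]
gripper_width: 0.895
grasp_force: 2.5
```

>>> move_arm(targets=[[[90,-0.01,0,0,0],[90,0,0,0,0],[90,0,0,0,0]]])

```text
time: 9.02
tool_pos: [0.6051, 0.0603, 0.0533]
tool_rot: [-0.0, 0.637, 0.771, -0.0]
contact_force: [-2.1, 3.3, 2.6]
gripper_width: 0.903
grasp_force: 1.5
```

```bash
python3 - <<'E'
from h import *
s,R=tcp();print(s["tool_pos"],np.arctan2(R[1,1],R[0,1]),s["time"])
c=get_calibration("wrist");f=grab_frame("wrist");np.savez("w4.npz",f=f,**c)
p=np.load("p.npy")
P=s["tool_pos"][:2]-p[:2];cc,sn=np.cos(p[2]),np.sin(p[2]);print("gauge tcp",cc*P[0]+sn*P[1],-sn*P[0]+cc*P[1])
for n,g in dict(tip=(-.0725,.005,.02),rider=(-.085,.005,.026),root=(-.045,.005,.02)).items():print(n,proj(c,g2w(p,g)).round(0))
cw=cv2.resize(crop("wrist",60,60,200,200,3,f),(600,600))
S=get_calibration("scene");fs=grab_frame("scene");q=proj(S,g2w(p,[-.075,.005,.02]))[0];print("scene",q)
x,y=int(q[0])-20,int(q[1])-25
o=np.zeros((600,800,3),np.uint8);o[:,:600]=cw;o[:250,600:]=crop("",x,y,40,50,5,fs);print(x,y)
S=get_calibration("side");fs=grab_frame("side");q=proj(S,g2w(p,[-.075,.005,.02]))[0];print("side",q)
x,y=int(q[0])-20,int(q[1])-25
o[300:550,600:]=crop("",x,y,40,50,5,fs);print(x,y)
cv2.imwrite("pics/w4.png",o)
E
```

```text
[0.60507081 0.06029055 0.05332259] 0.18953852509475688 9.0167
gauge tcp -0.0017705849296927249 -0.005881291120831291
tip [[129. 216.]]
rider [[102. 220.]]
root [[176. 216.]]
scene [267.15566821 223.17333892]
247 198
side [234.50497815 204.11205683]
214 179
```

View pics/w4.png

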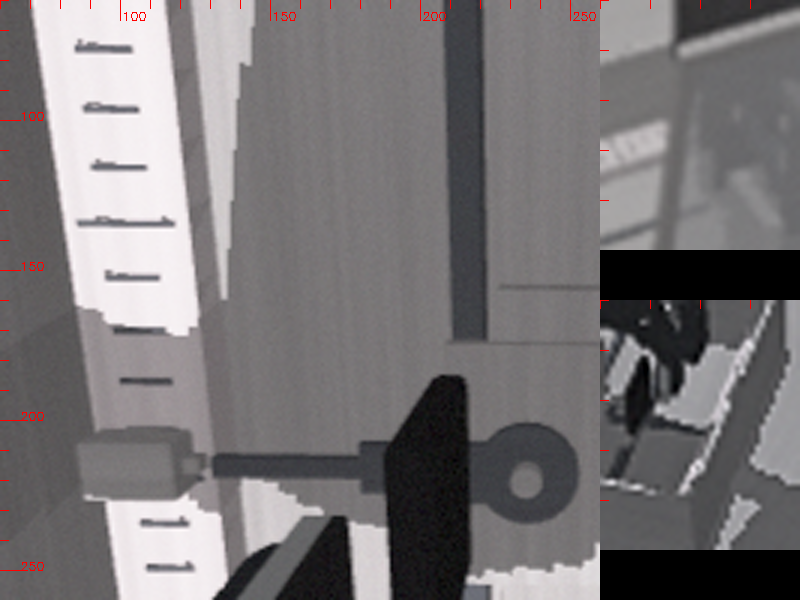

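The crop shows the needle (crop row ~466, columns 213–360) pointing straight at the rider's nose (about (185–207, 455–478)), with the lever still open at (430,480). They are already close to aligned, so I'll check with column profiles.

```bash
python3 - <<'E'
from h import *
g=cv2.cvtColor(np.load("w4.npz")["f"],cv2.COLOR_RGB2GRAY).astype(int)
print("cols",list(range(121,136,1)))
for r in range(205,226):print(r,g[r,121:136],g[r,140:170:10])
E
```

```text
cols [121, 122, 123, 124, 125, 126, 127, 128, 129, 130, 131, 132, 133, 134, 135]
205 [ 94  92 104 132 149 145 147 145 144 134 107 109 110 109 108] [114 116 117]
206 [ 93  91 102 129 147 146 144 144 146 133 112 109 107 110 108] [116 116 116]
207 [ 91  92 101 128 147 145 145 144 142 135 116 108 110 110 109] [114 116 113]
208 [ 91  90  98 122 151 145 147 146 143 134 117 107 108 110 108] [119 119 115]
209 [ 89  91  98 123 148 147 146 142 144 140 121 106 108 110 109] [117 117 115]
210 [ 93  89  88 111 138 139 139 138 143 135 120 103 103  99 104] [110 111 109]
211 [ 93  89  95  93  92  91  91 104 135 131 108  73  64  61  62] [78 80 73]
212 [ 95  98  97 100  94  91  88 100 116 102  65  55  56  51  57] [56 58 53]
213 [111 112 114 112 106  97  84  98 114  91  61  64  60  63  59] [62 59 60]
214 [111 116 116 113 111  97  87  99 112  89  61  60  64  64  62] [64 64 61]
215 [112 118 117 117 112  98  85  98 109  92  60  62  63  64  62] [60 62 64]
216 [109 114 117 115 111 102 102 125 138 109  64  62  64  63  62] [65 60 65]
217 [108 111 112 111 110 108 128 145 144 121  63  60  63  62  61] [64 62 64]
218 [ 94  94  95  93  88  92 113 142 146 126  75  71  71  69  66] [77 70 69]
219 [ 90  90  90  89  80  67  83 119 144 132 108 100  90  92  91] [119  93  90]
220 [ 91  89  88  88  98 100 112 134 145 146 139 125 109 110 110] [156 140 112]
221 [ 89  89  90 106 130 150 148 144 146 145 139 125 109 110 111] [158 204 115]
222 [ 91  92 107 135 149 148 146 145 143 142 140 129 108 109 109] [175 204 113]
223 [ 98 119 136 148 145 150 147 147 144 143 143 135 114 108 109] [172 203 117]
224 [148 176 149 149 150 151 147 146 145 144 145 130 110 111 112] [163 206 117]
225 [220 221 147 150 147 148 150 149 147 145 142 133 112 107 109] [163 207 112]
```

The needle centre is at row 214.6 and the nose centre at about 214.8, so the pointer is within ~0.5 mm. The plate's centre says to shift tool y by +4.5 mm before squeezing.

>>> move_arm(targets=[[[90,0,0.004,0,0],[90,0,0.0035,0,0],[90,0,0,0,0]]])

```text
time: 9.42
tool_pos: [0.6091, 0.0617, 0.0526]
tool_rot: [-0.001, 0.637, 0.771, -0.0]
contact_force: [-1.8, 2.8, -1.8]
gripper_width: 0.897
grasp_force: 1.8
```

>>> move_arm(targets=[[[75,0,0,0,0],[60,0,0,0,0],[50,0,0,0,0],[40,0,0,0,0],[30,0,0,0,0]]])

```text
time: 9.83
tool_pos: [0.6103, 0.0616, 0.055]
tool_rot: [0.0, 0.637, 0.771, 0.0]
contact_force: [2.5, 5.0, 7.0]
gripper_width: 0.357
grasp_force: 65.0
```

>>> move_arm(targets=[[[0,0,0,0,0],[0,0,0,0,0],[0,0,0,0,0],[0,0,0,0,0]]])

```text
time: 10.17
tool_pos: [0.6103, 0.0616, 0.055]
tool_rot: [0.0, 0.637, 0.771, 0.0]
contact_force: [1.2, 4.5, 5.8]
gripper_width: 0.359
grasp_force: 63.9
```

```bash
cat > prof.py <<'E'
from h import *
s,R=tcp();print(s["tool_pos"],s["contact_force"].round(1),s["ft_torque"].round(2),s["gripper_width"]*85,s["time"])
f=grab_frame("wrist");g=cv2.cvtColor(f,cv2.COLOR_RGB2GRAY).astype(int)
for r in range(203,228):print(r,g[r,115:136],g[r,140:200:10])
E
python3 prof.py
```

```text
[0.61029339 0.06157777 0.05503175] [1.2 4.5 5.8] [ 0.35  1.41 -0.12] 30.48955818589614 10.1667
203 [109 138 153 153 151 149 152 138 117 114 114 112 110 114 116 116 117 121
 121 119 121] [122 119 118 125 122 121]
204 [109 135 153 155 153 151 151 143 119 115 114 112 111 115 113 115 118 120
 123 121 117] [122 118 123 125 123 122]
205 [100 129 154 150 154 154 148 140 119 117 112 112 114 112 114 115 118 120
 124 118 117] [122 120 123 125 114 116]
206 [101 126 156 153 151 150 148 145 126 113 114 112 115 114 113 113 115 123
 123 122 119] [125 120 121 123  82  83]
207 [ 94 121 154 152 152 151 152 142 126 111 113 112 115 114 113 114 113 121
 122 122 119] [125 120 118 119  55  57]
208 [ 93 119 152 156 152 151 152 144 128 115 114 114 111 115 114 115 116 120
 123 120 118] [121 120 122 114  65  63]
209 [ 96 112 142 146 145 146 149 147 133 111 109 109 112 112 112 109 113 117
 121 119 118] [118 121 122 115  66  66]
210 [ 97 100 111 120 121 124 141 144 126 100  87  92  93  92  93  89  95  95
  97  98  98] [ 99 113 114 109  65  66]
211 [ 98 100  98  97  94 107 133 131  83  57  56  55  60  56  55  56 
[... 1177 characters left out ...]
22 [163 225 244 244 243 243 241 240 240 224 151 123 124 123 122 123 121 142
 182 210 210] [213 207 124 126  67  63]
223 [236 243 245 244 244 243 242 241 241 227 167 124 124 121 125 124 124 139
 184 208 207] [211 208 121 122  82  84]
224 [243 244 244 244 244 243 242 242 240 230 169 123 123 122 121 121 124 138
 180 209 211] [214 208 122 125 124 118]
225 [243 245 244 243 243 241 241 239 240 230 175 123 124 122 124 122 121 132
 171 207 208] [214 211 144 125 124 122]
226 [244 244 244 244 243 243 242 241 240 235 195 123 123 122 124 123 124 129
 170 211 209] [212 209 213 123 123 121]
227 [243 244 244 244 244 243 243 240 241 235 197 123 124 124 125 124 121 123
 159 207 209] [210 210 215 123 121 122]
```

```bash
python3 -c "
from plant import job
print(job.job_done())"
```

```text
the job is handed in; nothing more can be done
None
```

The job is handed in: the cover is open and leaning back (its rest on the stop not measured separately), the pointer is within about 0.5 mm of the mark by the wrist camera, and the lever is squeezed closed by its finger reading (about 30.5 mm, which reads 1.5–2 mm low) and still held against the leg, at about 10 s of the 54 s.

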